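Set the vegetable slicer and hold its pusher down

TASK

Set the vegetable slicer for thick slices: lift the clamp lever on its thickness slide, move the slide until the pointer stands at the long mark on the scale, and let the lever down so that the slide is locked again. Then take the pusher by its handle, lower it into the feed chute and press it down so that its collar pushes the safety-switch pin beside the chute right in; finish while still holding the pusher pressed down, and leave the jar, the mug and the bowl alone.

Things in the scene. Friction and masses are not known exactly. Their poses are not given: they have to be found in the camera images.
- slicer: Compact electric vegetable slicer, white plastic, fixed to the counter. Origin at the centre of its underside; its x axis is its depth (160 mm, front towards -x), its y axis its length (about 350 mm), z up. The motor half (+y) is a flat-topped box 125 mm high with a metal deck; the drum half (-y) is 105 mm high and carries the feed chute, an outlet spout at the -y end. Turned up to 0.25 rad.
- slot (a point): Centre of the mouth of the feed chute, at the level of its rim, 190 mm above the counter, at (0, -105) mm in the slicer's frame; axes as the slicer's. The chute is a straight vertical slot 28 mm (slicer's x) by 66 mm (slicer's y), 85 mm deep; the top 8 mm flare out by 4 mm on each side; walls 5 mm. Nothing within 80 mm of it on the +y side stands higher than the rim.
- mark (a point): Inner part of the long mark on the thickness scale, the only long and thick one of 13 tick lines spaced 5 mm along the slicer's y on the deck; it is a line along the slicer's x. In the slicer's frame at (47, 95, 126) mm. The pointer stands at it when slide = 0.045.
- slide (a joint): Thickness slide: black block 52 x 36 x 35 mm on two low rails on the deck, moving along the slicer's +y; value in m, 0 to 0.060. At the mark it reads 0.045. It starts between 0.003 and 0.025. Unlocked it takes about 2 to 3 N to move; locked it holds against about 20 N.
- pointer (a point): Tip of the slide's steel pointer, on its +x side, 9 mm above the deck, axes as the slicer's. It points across the scale; it stands at the mark when it has the same y as the mark in the slicer's frame.
- clamp (a joint): Clamp lever on the slide, angle in rad: about -0.02 to 0 = down, locked (level, towards the slicer's -x); grows to 0.8 as the tip is lifted. A spring pulls it down (7 to 9 N at the tip): keep it lifted while moving the slide; it locks when let down; free from 0.1 up. Hinge along the slicer's y, riding on the slide: in the slicer's frame at x 15, y 50 + slide, z 152 mm (27 above the deck).
- lever_tip (a point): Centre of the lever's tip: a black cross-bar of 16 mm diameter, 24 mm long along the slicer's y (that is also its width for the fingers), 158 mm above the counter when down, 33 mm above the deck, free on all sides. In the hinge's frame it lies 66 mm towards the slicer's -x and 6 mm up; it moves on a circle about the hinge as the lever is lifted.
- pusher: Food pusher, loose, grey plastic, about 0.18 kg, standing upright on the counter. Origin at the centre of its foot; z up. From below: blade 26 mm (its x) by 64 mm (its y), 75 mm tall; flat collar 76 x 84 x 6 mm from 75 to 81 mm; handle 18 mm (x) by 56 mm (y) from 81 to 125 mm. Alike after a half turn. It starts turned up to 0.7 rad. The blade's long side goes along the slot's long side.
- grip (a point): Middle of the pusher's handle, 105 mm above its foot, axes as the pusher's: pinch it along x (18 mm).
- collar (a point): Centre of the underside of the pusher's collar, 75 mm above the foot, axes as the pusher's.
- switch_pin (a joint): Safety-switch pin, steel, 9 mm diameter, upright beside the chute at (32, -105) mm in the slicer's frame, under the edge of the collar. Its top stands 10 mm above the rim; value in m, 0 = out, 0.010 = fully in and level with the rim. Spring 3 N at first, 6 N fully in: the pusher's own weight does not push it in and it rises if let go. It counts as in from 0.006 on.
- spice_jar: Bystander: amber glass jar, 60 mm diameter, 85 mm tall, loose, origin at its foot. It and the pusher may stand in each other's places.
- mug: Bystander: white ceramic mug with a handle, 76 mm diameter, 85 mm tall, loose, origin at its foot.
- bowl: Bystander: steel bowl, 170 mm diameter, 55 mm tall, loose, under the slicer's outlet, origin at its foot.
Mind the look-alikes: they are no part of the job. Leave any turquoise or yellow look-alike of the pusher alone.

How it is judged:
By the outcome, as a careful person would: the job done as asked, in the order asked, and still so for the second after the job is handed in, while the arm keeps its last pose, push and grip.
It also fails if it takes over 64 s, if anything falls off the work surface, if the arm or the gripper's body presses on something with over 40 N, if the wrist force passes 120 N, or if a joint passes its speed limit or range.

ROBOT

A 6-joint arm with a two-finger parallel gripper is mounted at the origin on the work surface. World frame = base frame: x ahead of the robot, y to its left, z up, the work surface at z = 0. Lengths are in m, angles in rad, forces in N, time in s.
With the tool pointing down it reaches from about 0.25 to 0.775 m from the base axis. Payload 4 kg.
Tool frame: the origin (TCP) lies between the finger pads; the fingertips stand 14 mm ahead of it and the grasp point (between the pads) lies 5 mm behind it (robot.tips_ahead is the distance from the TCP to the fingertips, in m); z points along the fingers, y is the direction in which the jaws open and shut (so a half turn about z gives the same grasp; the last joint's range is limited). The gripper opens to 94 mm and grips with 3 to 60 N. Pads are 16 mm wide; open, the fingers measure 119 mm over their backs; the gripper's body (75 mm by 177 mm) begins 78 mm behind the grasp point.
Start: joints at [1.062, 0.087, 1.371, -0, 1.684, -0.103], TCP at [0.217, 0.505, 0.22] pointing down, gripper open.
Joint ranges: [-3.1, 3.1], [-0.76, 2.03], [0.27, 2.55], [-1.08, 4.22], [0.17, 2.65], [-2.57, 2.57]. Speed limits (rad/s): [2.79, 2.79, 3.14, 3.14, 3.14, 3.14].

INTERFACE

Orientations are given as [roll, pitch, yaw] about the fixed x, y, z axes, in that order (R = Rz(yaw) Ry(pitch) Rx(roll)).
In Python, from bench import robot, optics, job gives the robot as it stands.
- The arm moves only by the tool apply_moves, never from a script. Its argument "moves" is a list of rows, each a list of 3 entries, a list of its own where there are three numbers: the shift along the tool's x, y, z in cm, then the turn, a rotation vector about the tool's x, y, z in rad, then the opening, from 0 (shut) to 1 (fully open). In form: [[[tx, ty, tz], [rx, ry, rz], grip], ...]. A call has exactly 10 rows; each row is the pose to reach, as a shift and turn from the pose commanded when the call began, along the tool's axes at that moment; what a row does not reach only later rows make up. A row lasts 1/12 s, in which the tool goes at most 41.7 mm and 7.16 degrees, less where a joint would pass 70% of its speed; a pose out of reach is approached as far as the arm can. A call with a gripper value outside its range is refused whole. The fingers move at their own pace and stop on an object; the grip force is fixed at half the most. Time passes only in rows, so rows that repeat a pose let the fingers close, or fill a call up. It gives the time, the measured TCP pose, the force and the opening at its end, in the units of the state.
- robot.get_obs(): the state, without advancing time (a new reading comes with each control period).
- optics.snapshot(name): name is "scene" or "top" or "wrist"; returns the picture (384x512x3 uint8, red, green, blue); there is no depth.
- optics.get_calibration(name): a dict with "fx", "fy", "cx", "cy" (pixels), "rvec" (rotation vector, rad) and "tvec" (3), from world to camera coordinates, as OpenCV has them. Camera axes: x right, y down, z forward; pixel columns grow to the right and rows downward; lengths in m; the calibration is good to about 2 mm. A picture is of the moment at which its call begins: read the wrist's pose just before it. get_calibration takes no time and is no camera call; for the wrist camera it gives the pose at the moment of the call.
- job.close_job(): hands the job in, once; it reports no verdict.
The state is a dict: "time": time; "joint_positions": joint angles; "qvel": joint speeds; "joint_torque": joint torques, N m; "tool_pos": TCP position; "ee_rot": TCP orientation; "wrist_force": force on the tool from outside, world axes, zero at the start; "wrist_torque": the same for the moment, N m; "width": finger opening in m.
Only numpy, scipy, OpenCV 4.12 (cv2) and the standard library are available. Lean on these libraries where they do the work, as an engineer would, in place of code of your own. Each camera call takes 0.05 s, during which the arm holds its last target.

## Working session

There is one attempt and no reset: what is moved stays moved. The work goes in short steps, Python scripts to look and compute and a tool call to move; the robot and the scene stay as the last step left them, time stands still between calls to the robot, and variables do not carry over. Pictures are saved under pics/ and viewed, and the job is handed in when it is done.

Besides the shell and the picture viewer there is one more tool, called after "Call:" as a command line: name --argument value ..., lists and objects as JSON in quotes. apply_moves: Moves the arm, as the interface text tells. Its arguments: {"type":"object","properties":{"moves":{"type":"array"}},"required":["moves"]}

```bash
ls; mkdir -p pics; cat > h.py <<'E'
import numpy as np,cv2
from bench import robot,optics,job
from scipy.spatial.transform import Rotation as R
def snap(cam,name):
    im=optics.snapshot(cam); cv2.imwrite('pics/'+name+'.png',cv2.cvtColor(im,cv2.COLOR_RGB2BGR)); return im
def cal(cam):
    c=optics.get_calibration(cam); K=np.array([[c['fx'],0,c['cx']],[0,c['fy'],c['cy']],[0,0,1]]); return K,np.array(c['rvec'],float),np.array(c['tvec'],float)
def ray(cam,px,C=None):
    K,r,t=C or cal(cam); Rm=R.from_rotvec(r).as_matrix(); d=Rm.T@np.linalg.inv(K)@np.array([px[0],px[1],1.]); return -Rm.T@t,d
def onz(cam,px,z,C=None):
    o,d=ray(cam,px,C); return o+d*(z-o[2])/d[2]
def proj(cam,P,C=None):
    K,r,t=C or cal(cam); return cv2.projectPoints(np.atleast_2d(np.array(P,float)),r,t,K,None)[0].reshape(-1,2)
E
python3 - <<'E'
from h import *
o=robot.get_obs(); print(o)
for c in ['scene','top','wrist']:
    print(c,cal(c)); snap(c,c+'0')
E
```

```text
pics
{'time': 0.0, 'joint_positions': array([ 1.06191670e+00,  8.79406513e-02,  1.37226612e+00, -1.80707707e-05,
        1.68359060e+00, -1.03074023e-01]), 'qvel': array([-0.00123249, -0.00073362,  0.00074642, -0.00250681,  0.00252754,
        0.0020363 ]), 'joint_torque': array([ 2.24430412e-03, -3.40177703e+01, -3.02431405e+01,  7.19612301e-02,
        3.27266380e-02, -1.39986269e-04]), 'tool_pos': array([0.21685707, 0.50487211, 0.21830597]), 'ee_rot': array([-3.13939779e+00, -2.08981551e-04,  2.73578480e+00]), 'wrist_force': array([-0.50823517,  0.25279904, -0.2605112 ]), 'wrist_torque': array([-0.07201957,  0.0226308 ,  0.02019239]), 'width': 0.09425822285730259}
scene (array([[403.80994849,   0.        , 258.15601927],
       [  0.        , 403.80994849, 198.20894761],
       [  0.        ,   0.        ,   1.        ]]), array([ 1.85801007,  1.85816044, -0.63082751]), array([-0.03340845, -0.38725763,  1.56907831]))
top (array([[388.80705309,   0.        , 255.52776216],
       [  0.        , 388.80705309, 188.8905279 ],
       [  0.        ,   0.        ,   1.        ]]), array([ 2.15731643, -2.12876613,  0.14792782]), array([0.04369308, 0.56736911, 1.12430892]))
wrist (array([[272.33924201,   0.        , 256.01080899],
       [  0.        , 272.33924201, 194.60552712],
       [  0.        ,   0.        ,   1.        ]]), array([-2.45298021, -1.61533553, -0.19034423]), array([-0.54873611, -0.02495259,  0.39031792]))
```

View pics/scene0.png

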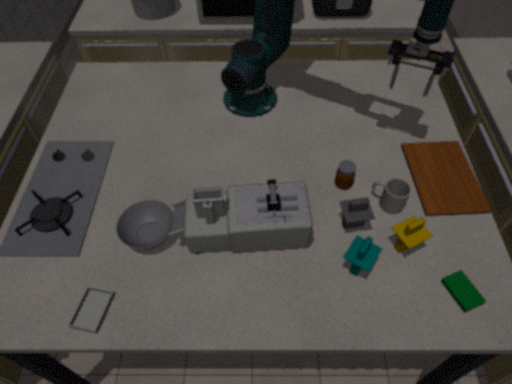

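View pics/top0.png

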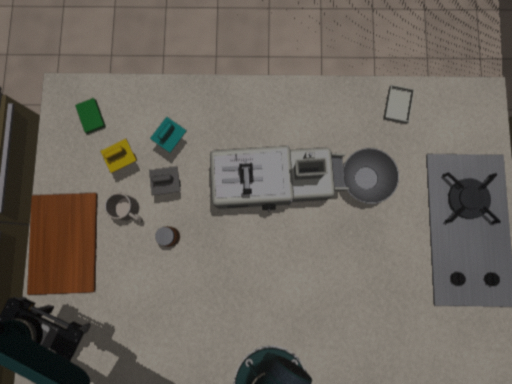

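View pics/wrist0.png

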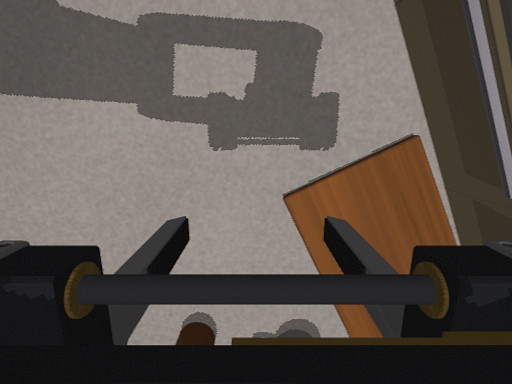

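The top view shows the robot base at the bottom, the slicer around (270,177) with its motor half on the left, the grey pusher at (164,180), the jar at (167,237) and the mug at (122,207). I'll enlarge it to measure.

```bash
python3 - <<'E'
import cv2
t=cv2.imread('pics/top0.png')
cv2.imwrite('pics/t1.png',cv2.resize(t[135:220,200:345],None,fx=5.5,fy=5.5,interpolation=cv2.INTER_CUBIC))
cv2.imwrite('pics/t2.png',cv2.resize(t[110:260,90:220],None,fx=4,fy=4,interpolation=cv2.INTER_CUBIC))
s=cv2.imread('pics/scene0.png')
cv2.imwrite('pics/s1.png',cv2.resize(s[150:270,170:330],None,fx=5,fy=5,interpolation=cv2.INTER_CUBIC))
E
```

```text
(no output)
```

View pics/t1.png

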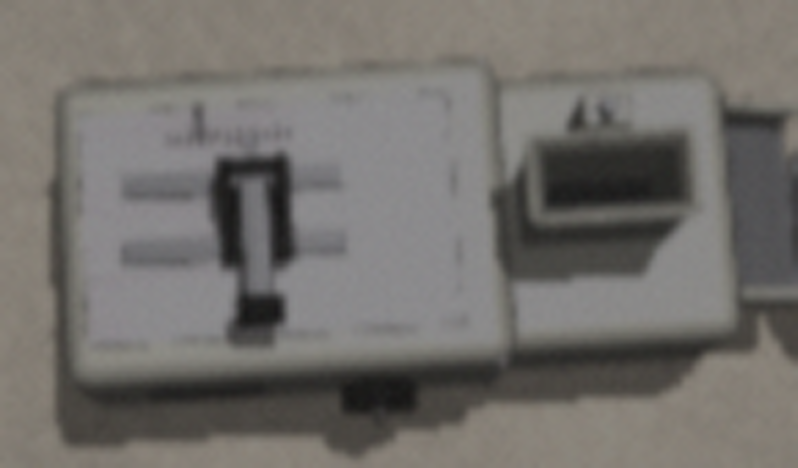

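View pics/t2.png

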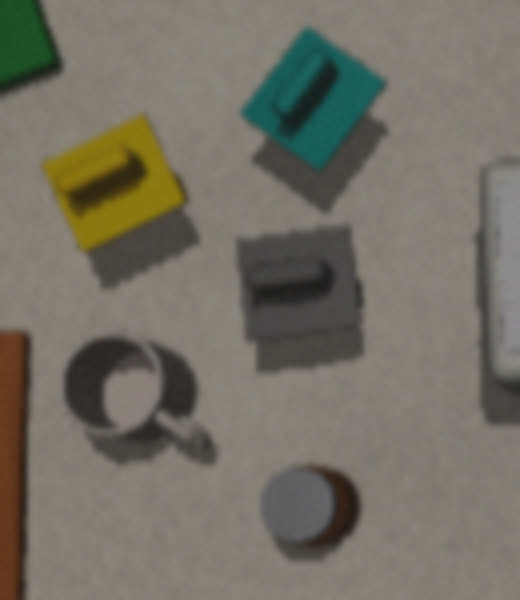

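View pics/s1.png

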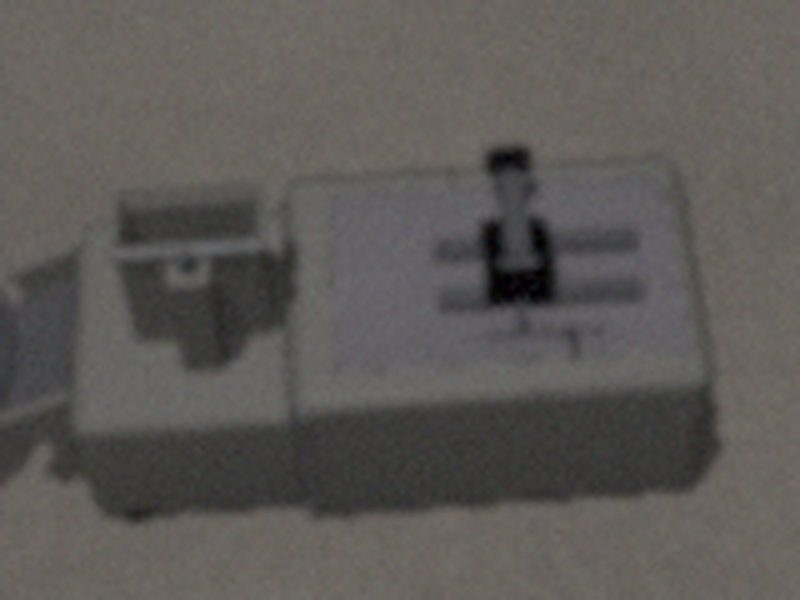

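```bash
python3 - <<'E'
from h import *
f=lambda u,v:(200+(u+.5)/5.5-.5,135+(v+.5)/5.5-.5)
g=lambda u,v:(170+(u+.5)/5-.5,150+(v+.5)/5-.5)
p=lambda u,v:(90+(u+.5)/4-.5,110+(v+.5)/4-.5)
rim=np.array([onz('top',f(*q),.19) for q in [(527,138),(688,132),(693,206),(535,226)]]); print(rim,rim.mean(0))
m=onz('top',f(199,122),.126); print('mark',m,'scene',onz('scene',g(575,342),.126))
print('rim scene', [onz('scene',g(*q),.19) for q in [(115,190),(262,185),(118,250),(275,246)]])
t=onz('top',f(261,308),.158);print('tip',t,'scene',onz('scene',g(509,158),.158))
mt=np.array([onz('top',f(*q),.125) for q in [(62,88),(490,65),(502,372),(78,385)]]);print(mt)
s=rim.mean(0)
d=(m-s)[:2]; print(np.linalg.norm(d),np.hypot(200,47))
th=np.arctan2(d[1],d[0])-np.arctan2(.2,.047); print('theta',th)
# edges angles
for a,b in [(mt[1],mt[0]),(mt[2],mt[3]),(rim[1],rim[0]),(rim[2],rim[3])]:
    e=a-b if 0 else b-a; print('ang',np.arctan2(-e[0],e[1]))
c=np.array([onz('top',p(*q),.081) for q in [(238,240),(348,226),(360,327),(250,340)]]); print('collar',c,c.mean(0),np.linalg.norm(np.diff(c,axis=0),axis=1))
hd=[onz('top',p(*q),.125) for q in [(250,280),(327,265)]]; print('handle',hd)
print('jar',onz('top',p(298,507),.085),'mug',onz('top',p(115,388),.085))
E
```

```text
[[ 0.62429829 -0.05408524  0.19      ]
 [ 0.62819859 -0.13126989  0.19      ]
 [ 0.59211808 -0.13322468  0.19      ]
 [ 0.58146712 -0.05785289  0.19      ]] [ 0.60652052 -0.09410817  0.19      ]
mark [0.64494852 0.10738417 0.126     ] scene [0.64401701 0.10883776 0.126     ]
rim scene [array([ 0.58936652, -0.1344747 ,  0.19      ]), array([ 0.58647088, -0.05692158,  0.19      ]), array([ 0.62882919, -0.1289026 ,  0.19      ]), array([ 0.62669517, -0.04786046,  0.19      ])]
tip [0.54480716 0.07309843 0.158     ] scene [0.54287775 0.07461223 0.158     ]
[[ 0.66215394  0.17815042  0.125     ]
 [ 0.67695786 -0.04136366  0.125     ]
 [ 0.51853523 -0.0476236   0.125     ]
 [ 0.5091711   0.16545409  0.125     ]]
0.20512405178908352 205.44829033116824
theta 0.04235816394092207
ang 0.06733753171199168
ang 0.04391875302518073
ang 0.05048903410035181
ang 0.14038278342853538
collar [[0.61379806 0.36244147 0.081     ]
 [0.6252194  0.28248277 0.081     ]
 [0.55084773 0.27057773 0.081     ]
 [0.54032981 0.34982472 0.081     ]] [0.58254875 0.31633167 0.081     ] [0.08077029 0.07531849 0.07994194]
handle [array([0.57697642, 0.33987143, 0.125     ]), array([0.58829602, 0.2864914 , 0.125     ])]
jar [0.4208661  0.30838126 0.085     ] mug [0.50383852 0.44395692 0.085     ]
```

```bash
cat >> h.py <<'E'
def delta(pos,rpy=None,Rt=None):
    o=robot.get_obs(); p=np.array(o['tool_pos']);Rm=R.from_euler('xyz',o['ee_rot'])
    if Rt is None: Rt=R.from_euler('xyz',rpy)
    print('t',round(o['time'],2),'pos',np.round(p,4),'rot',np.round(o['ee_rot'],4),'F',np.round(o['wrist_force'],1),'w',round(o['width'],4))
    print('SHIFT cm',np.round(Rm.inv().apply(np.array(pos)-p)*100,2),'TURN',np.round((Rm.inv()*Rt).as_rotvec(),3))
E
python3 - <<'E'
from h import *
o=robot.get_obs();K,r,t=cal('wrist');Rm=R.from_rotvec(r).as_matrix();c=-Rm.T@t
T=R.from_euler('xyz',o['ee_rot'])
print('cam in tool',T.inv().apply(c-o['tool_pos']),'cam z in tool',T.inv().apply(Rm.T@[0,0,1]),'cam down(y)',T.inv().apply(Rm.T@[0,1,0]))
delta([0.544,0.074,0.26],[np.pi,0,np.pi+0.05])
E
```

```text
cam in tool [ 0.06700066 -0.000549   -0.16607222] cam z in tool [-2.34703646e-01  4.34837482e-04  9.72066875e-01] cam down(y) [-9.72066836e-01 -6.33738466e-04 -2.34703353e-01]
t 0.15 pos [0.2169 0.505  0.2186] rot [-3.1399e+00 -2.0000e-04  2.7358e+00] F [-0.5 -0.6 -1.3] w 0.0937
SHIFT cm [-47.06 -26.7   -4.1 ] TURN [-0.002 -0.001 -0.456]
```

Call:
apply_moves --moves '[[[-6,-3.4,-0.6],[0,0,0.12],0.6],[[-10,-6,-1.2],[0,0,0.24],0.6],[[-14,-8,-1.8],[0,0,0.36],0.6],[[-18,-10,-2.4],[0,0,0.48],0.6],[[-22,-12.5,-3],[0,0,0.6],0.6],[[-26,-15,-3.6],[0,0,0.72],0.6],[[-30,-17,-4.1],[0,0,0.84],0.6],[[-34,-19,-4.1],[0,0,0.96],0.6],[[-37,-21,-4.1],[0,0,1.08],0.6],[[-40,-22.7,-4.1],[0,0,1.2],0.6]]'

```text
time: 0.98
tool_pos: [0.4685, 0.1735, 0.2596]
ee_rot: [3.141, -0.0, 1.53]
wrist_force: [0.2, 0.5, 0.6]
width: 0.0566
```

```bash
python3 -c "
from h import *
delta([0.544,0.074,0.26],[np.pi,0,0.05])"
```

```text
t 0.98 pos [0.4685 0.1735 0.2596] rot [ 3.1411e+00 -3.0000e-04  1.5298e+00] F [0.2 0.5 0.6] w 0.0566
SHIFT cm [-9.63  7.95 -0.04] TURN [ 0.00e+00 -1.00e-03  1.48e+00]
```

Call:
apply_moves --moves '[[[-2,1.5,0],[0,0,0.12],0.6],[[-3,2.5,0],[0,0,0.24],0.6],[[-4,3.3,0],[0,0,0.36],0.6],[[-5,4,0],[0,0,0.48],0.6],[[-6,5,0],[0,0,0.6],0.6],[[-7,5.8,0],[0,0,0.72],0.6],[[-8,6.6,0],[0,0,0.84],0.6],[[-9,7.4,0],[0,0,0.96],0.6],[[-9.6,7.9,0],[0,0,1.08],0.6],[[-9.6,7.9,0],[0,0,1.2],0.6]]'

```text
time: 1.82
tool_pos: [0.5439, 0.0752, 0.2584]
ee_rot: [3.141, 0.001, 0.328]
wrist_force: [-1.1, -0.4, -0.4]
width: 0.0562
```

```bash
python3 -c "
from h import *
delta([0.544,0.074,0.26],[np.pi,0,0.05])"
```

```text
t 1.82 pos [0.5439 0.0752 0.2584] rot [3.1414e+00 1.3000e-03 3.2790e-01] F [-1.1 -0.4 -0.4] w 0.0562
SHIFT cm [-0.03  0.12 -0.16] TURN [0.    0.001 0.278]
```

Call:
apply_moves --moves '[[[0,0.1,0],[0,0,0.12],0.6],[[0,0.1,0],[0,0,0.24],0.6],[[0,0.1,0],[0,0,0.278],0.6],[[0,0.1,0],[0,0,0.278],0.6],[[0,0.1,0],[0,0,0.278],0.6],[[0,0.1,0],[0,0,0.278],0.6],[[0,0.1,0],[0,0,0.278],0.6],[[0,0.1,0],[0,0,0.278],0.6],[[0,0.1,0],[0,0,0.278],0.6],[[0,0.1,0],[0,0,0.278],0.6]]'

```text
time: 2.65
tool_pos: [0.5436, 0.0757, 0.2594]
ee_rot: [-3.142, -0.0, 0.058]
wrist_force: [0.3, 0.6, 0.3]
width: 0.0561
```

```bash
python3 -c "
from h import *
delta([0.544,0.074,0.153],[np.pi,0,0.05])
C=cal('wrist'); import pickle; pickle.dump(C,open('c1.pkl','wb'))
im=snap('wrist','w1'); cv2.imwrite('pics/w1b.png',cv2.resize(cv2.imread('pics/w1.png'),None,fx=1.55,fy=1.55,interpolation=cv2.INTER_CUBIC))"
```

```text
t 2.65 pos [0.5436 0.0757 0.2594] rot [-3.1415e+00 -1.0000e-04  5.8000e-02] F [0.3 0.6 0.3] w 0.0561
SHIFT cm [ 0.03  0.17 10.64] TURN [-0.    -0.     0.008]
```

View pics/w1b.png

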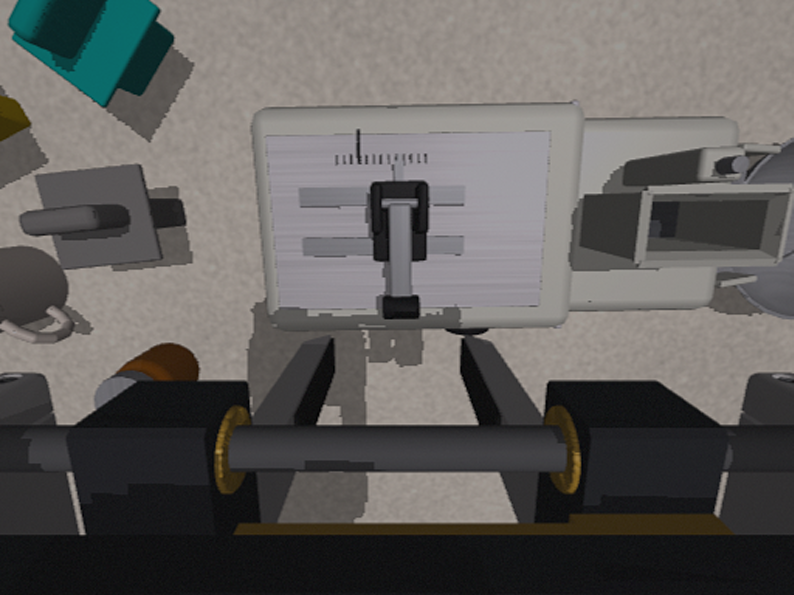

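The wrist view is clear: long mark at about (358,140), pointer tip at (398,165), lever cross-bar at (401,307), chute rim on the right.

```bash
python3 - <<'E'
from h import *
import pickle; C=pickle.load(open('c1.pkl','rb'))
f=lambda u,v:((u+.5)/1.55-.5,(v+.5)/1.55-.5)
w=lambda u,v,z:onz('wrist',f(u,v),z,C)
print('mark top/bot',w(358,130,.126),w(358,163,.126))
print('ticks ends',w(336.5,160,.126),w(426,158,.126))
e=w(336.5,160,.126)-w(426,158,.126); print('th',np.arctan2(-e[0],e[1]),np.linalg.norm(e))
a,b=w(265,136,.125),w(548,131,.125); e=a-b; print('deck',a,b,np.arctan2(-e[0],e[1]),np.linalg.norm(e))
print('ptr',w(398,165,.134))
print('tip top', w(401,296,.166), w(401,307,.162))
r=np.array([w(*q,.19) for q in [(649,189),(791,186),(781,265),(639,265)]]); print('rim',r)
E
```

```text
mark top/bot [0.65534461 0.10752354 0.126     ] [0.6344594  0.10677651 0.126     ]
ticks ends [0.63555459 0.12133481 0.126     ] [0.64030416 0.06112059 0.126     ]
th 0.07871492735852077 0.06040124539729593
deck [0.64816289 0.16958665 0.125     ] [ 0.66213645 -0.01888225  0.125     ] 0.07400708632102702 0.18898620677563135
ptr [0.63411577 0.07967982 0.134     ]
tip top [0.55316067 0.07312293 0.166     ] [0.545004   0.07260233 0.162     ]
rim [[ 0.62530429 -0.0562027   0.19      ]
 [ 0.63123564 -0.13208685  0.19      ]
 [ 0.58872491 -0.13832179  0.19      ]
 [ 0.58413148 -0.05875049  0.19      ]]
```

```bash
python3 -c "
from h import *
delta([0.544,0.073,0.153],[np.pi,0,0.07])"
```

```text
t 2.7 pos [0.5436 0.0757 0.2594] rot [-3.1415 -0.      0.0579] F [-0.  -0.   0.1] w 0.0563
SHIFT cm [ 0.02  0.27 10.64] TURN [-0.    -0.    -0.012]
```

Call:
apply_moves --moves '[[[0,0.27,2],[0,0,-0.012],0.5],[[0,0.27,4],[0,0,-0.012],0.5],[[0,0.27,6],[0,0,-0.012],0.5],[[0,0.27,8],[0,0,-0.012],0.5],[[0,0.27,9.5],[0,0,-0.012],0.5],[[0,0.27,10.6],[0,0,-0.012],0.5],[[0,0.27,10.6],[0,0,-0.012],0.5],[[0,0.27,10.6],[0,0,-0.012],0.5],[[0,0.27,10.6],[0,0,-0.012],0.4],[[0,0.27,10.6],[0,0,-0.012],0.4]]'

```text
time: 3.53
tool_pos: [0.5447, 0.073, 0.155]
ee_rot: [3.142, -0.003, 0.07]
wrist_force: [0.4, 0.4, -0.3]
width: 0.0389
```

```bash
python3 -c "
from h import *
delta([0.544,0.073,0.153],[np.pi,0,0.07])
im=snap('wrist','w2'); cv2.imwrite('pics/w2b.png',cv2.resize(cv2.imread('pics/w2.png'),None,fx=1.55,fy=1.55,interpolation=cv2.INTER_CUBIC))"
```

```text
t 3.53 pos [0.5447 0.073  0.155 ] rot [ 3.1416e+00 -3.0000e-03  6.9900e-02] F [ 0.4  0.4 -0.3] w 0.0389
SHIFT cm [-0.07 -0.    0.2 ] TURN [ 0.    -0.003 -0.   ]
```

View pics/w2b.png

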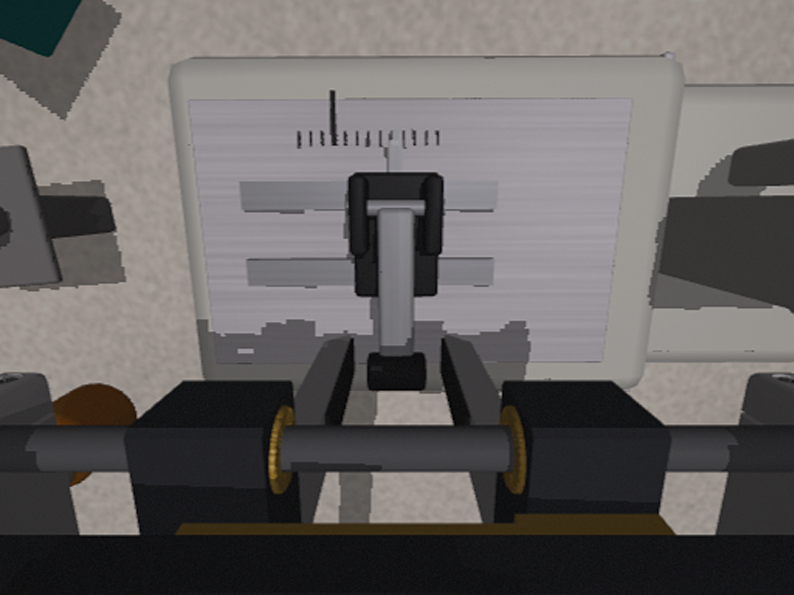

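The fingers straddle the cross-bar at about (397,371), centred. Closing on it.

Call:
apply_moves --moves '[[[0,0,0.1],[0,0,0],0.1],[[0,0,0.1],[0,0,0],0.1],[[0,0,0.1],[0,0,0],0.1],[[0,0,0.1],[0,0,0],0.1],[[0,0,0.1],[0,0,0],0.1],[[0,0,0.1],[0,0,0],0.1],[[0,0,0.1],[0,0,0],0.1],[[0,0,0.1],[0,0,0],0.1],[[0,0,0.1],[0,0,0],0.1],[[0,0,0.1],[0,0,0],0.1]]'

```text
time: 4.42
tool_pos: [0.5439, 0.0732, 0.1526]
ee_rot: [-3.141, -0.001, 0.07]
wrist_force: [-0.6, 2.5, 2.6]
width: 0.0237
```

```bash
cat >> h.py <<'E'
th=0.07; ORG=np.array([.5998,.009,0]); RS=R.from_euler('z',th)
def S(p): return ORG+RS.apply(np.array(p))
def lift(a0,a1,dy=0):
    """rigid rotation about hinge from a0 to a1 starting from current pose, then dy; print tool delta"""
    o=robot.get_obs(); p=np.array(o['tool_pos']);Rm=R.from_euler('xyz',o['ee_rot'])
    h=S([.015,.068,.152]); ax=RS.apply([0,1,0])
    Q=R.from_rotvec(ax*(a1-a0)); p2=h+Q.apply(p-h)+ax*dy
    print(a1,np.round(Rm.inv().apply(p2-p)*100,2),np.round((Rm.inv()*Q*Rm).as_rotvec(),3))
E
python3 -c "
from h import *
delta([0.544,0.073,0.153],[np.pi,0,0.07])
for a in [.1,.2,.3,.35]: lift(0,a)
lift(0,.35,.027)
"
```

```text
t 4.42 pos [0.5439 0.0732 0.1526] rot [-3.141e+00 -6.000e-04  6.990e-02] F [-0.6  2.5  2.6] w 0.0237
SHIFT cm [ 0.01  0.02 -0.04] TURN [-0.001 -0.001 -0.   ]
0.1 [ 0.04 -0.   -0.66] [-0.  -0.1  0. ]
0.2 [ 0.15 -0.   -1.32] [-0.  -0.2  0. ]
0.3 [ 0.32 -0.   -1.96] [-0.  -0.3  0. ]
0.35 [ 0.43 -0.   -2.27] [-0.   -0.35  0.  ]
0.35 [ 0.43 -2.7  -2.27] [-0.   -0.35  0.  ]
```

Call:
apply_moves --moves '[[[0.02,0,-0.33],[0,-0.05,0],0.1],[[0.04,0,-0.66],[0,-0.1,0],0.1],[[0.09,0,-1.0],[0,-0.15,0],0.1],[[0.15,0,-1.32],[0,-0.2,0],0.1],[[0.23,0,-1.64],[0,-0.25,0],0.1],[[0.32,0,-1.96],[0,-0.3,0],0.1],[[0.43,0,-2.27],[0,-0.35,0],0.1],[[0.43,0,-2.27],[0,-0.35,0],0.1],[[0.43,0,-2.27],[0,-0.35,0],0.1],[[0.43,0,-2.27],[0,-0.35,0],0.1]]'

```text
time: 5.25
tool_pos: [0.5475, 0.0733, 0.1731]
ee_rot: [-3.141, 0.351, 0.07]
wrist_force: [-1.5, 1.8, -7.6]
width: 0.0239
```

```bash
python3 -c "
from h import *
delta([0.544,0.073,0.153],[np.pi,0,0.07])
import pickle; pickle.dump(cal('wrist'),open('c2.pkl','wb'))
im=snap('wrist','w3'); cv2.imwrite('pics/w3b.png',cv2.resize(cv2.imread('pics/w3.png'),None,fx=1.55,fy=1.55,interpolation=cv2.INTER_CUBIC))"
```

```text
t 5.25 pos [0.5475 0.0733 0.1731] rot [-3.1414  0.3515  0.07  ] F [-1.5  1.8 -7.6] w 0.0239
SHIFT cm [0.36 0.01 2.01] TURN [-0.     0.351 -0.   ]
```

View pics/w3b.png

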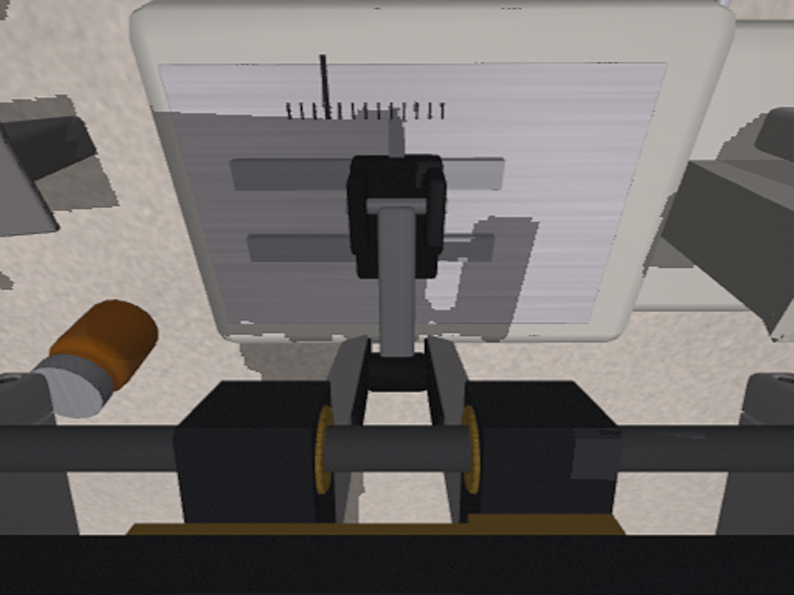

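The lever is lifted about 0.3 rad with a force of about 7.6 N, as the spring should give. Sliding along slicer +y now.

Call:
apply_moves --moves '[[[0,-0.4,0],[0,0,0],0.1],[[0,-0.8,0],[0,0,0],0.1],[[0,-1.2,0],[0,0,0],0.1],[[0,-1.6,0],[0,0,0],0.1],[[0,-2.0,0],[0,0,0],0.1],[[0,-2.4,0],[0,0,0],0.1],[[0,-2.6,0],[0,0,0],0.1],[[0,-2.6,0],[0,0,0],0.1],[[0,-2.6,0],[0,0,0],0.1],[[0,-2.6,0],[0,0,0],0.1]]'

```text
time: 6.13
tool_pos: [0.5462, 0.0999, 0.175]
ee_rot: [-3.14, 0.35, 0.071]
wrist_force: [-0.4, 0.7, -12.9]
width: 0.0236
```

```bash
python3 -c "
from h import *
delta([0.544,0.073,0.153],[np.pi,0,0.07])
import pickle; pickle.dump(cal('wrist'),open('c2.pkl','wb'))
im=snap('wrist','w4'); cv2.imwrite('pics/w4b.png',cv2.resize(cv2.imread('pics/w4.png')[10:160,120:380],None,fx=3,fy=3,interpolation=cv2.INTER_CUBIC))"
```

```text
t 6.13 pos [0.5462 0.0999 0.175 ] rot [-3.14    0.3499  0.071 ] F [ -0.4   0.7 -12.9] w 0.0236
SHIFT cm [0.37 2.67 2.2 ] TURN [-0.001  0.35   0.001]
```

View pics/w4b.png

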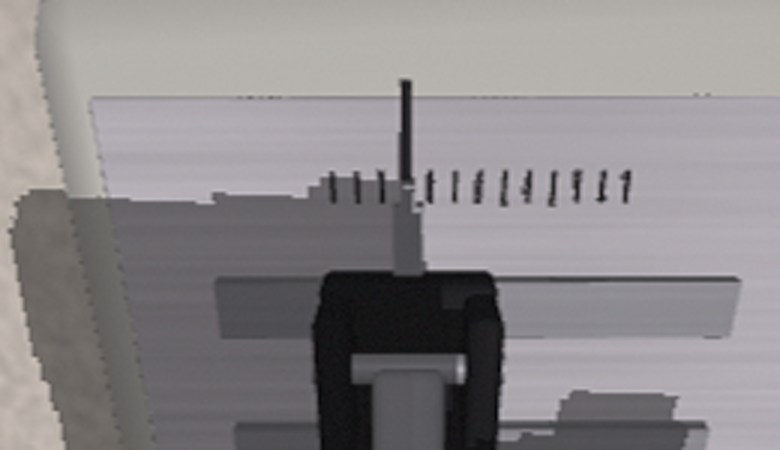

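```bash
python3 -c "
from h import *
a=cv2.imread('pics/w4.png')[30:104,225:295]; cv2.imwrite('pics/w4c.png',cv2.resize(a,None,fx=8,fy=8,interpolation=cv2.INTER_NEAREST))"
```

```text
(no output)
```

View pics/w4c.png

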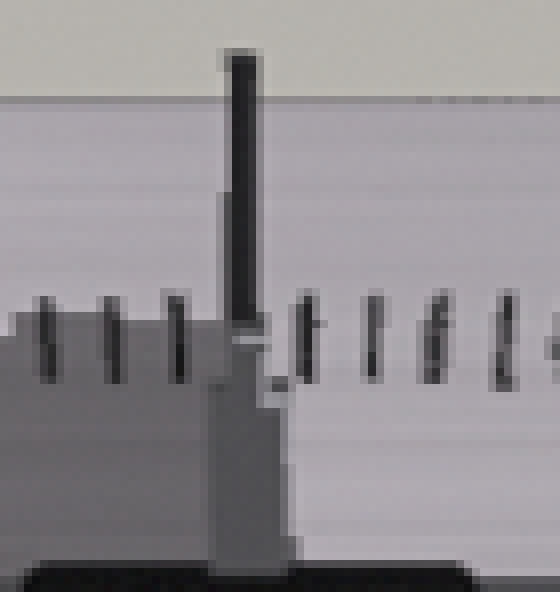

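```bash
python3 - <<'E'
from h import *
import pickle; C=pickle.load(open('c2.pkl','rb'))
w=lambda u,v,z:onz('wrist',(225+(u+.5)/8-.5,30+(v+.5)/8-.5),z,C)
yl=lambda P:RS.inv().apply(P-ORG)
for th_ in [.07]:
    print('mark',[yl(w(244,v,.126)) for v in (80,200,320)])
    print('ptr',[yl(w(u,v,.134)) for u,v in ((246,345),(248,420),(251,560))])
    print('ticks',[yl(w(u,v,.126))[:2] for u,v in ((47,340),(111,340),(177,340),(309,340),(373,340),(435,340),(505,340))])
E
```

```text
mark [array([0.06107799, 0.09437941, 0.126     ]), array([0.05327223, 0.09439497, 0.126     ]), array([0.04502792, 0.09441139, 0.126     ])]
ptr [array([0.04459706, 0.09422347, 0.134     ]), array([0.03938093, 0.09408091, 0.134     ]), array([0.02912496, 0.09385765, 0.134     ])]
ticks [array([0.04360391, 0.10961103]), array([0.04360544, 0.10467337]), array([0.04360702, 0.09958204]), array([0.04361018, 0.0894013 ]), array([0.04361172, 0.0844661 ]), array([0.0436132 , 0.07968571]), array([0.04361488, 0.07428916])]
```

```bash
python3 -c "
from h import *
for a in [.25,.15,.07,0,-.02]: lift(.35,a)
"
```

```text
0.25 [0.03 0.   0.66] [-0.   0.1 -0. ]
0.15 [0.12 0.   1.32] [-0.   0.2 -0. ]
0.07 [0.25 0.   1.83] [-0.    0.28 -0.  ]
0 [0.39 0.   2.27] [-0.    0.35 -0.  ]
-0.02 [0.44 0.   2.4 ] [-0.    0.37 -0.  ]
```

Call:
apply_moves --moves '[[[0,-0.03,0],[0,0,0],0.1],[[0,-0.03,0.33],[0,0.05,0],0.1],[[0.03,-0.03,0.66],[0,0.1,0],0.1],[[0.07,-0.03,1.0],[0,0.15,0],0.1],[[0.12,-0.03,1.32],[0,0.2,0],0.1],[[0.2,-0.03,1.65],[0,0.25,0],0.1],[[0.3,-0.03,2.0],[0,0.3,0],0.1],[[0.39,-0.03,2.27],[0,0.35,0],0.1],[[0.39,-0.03,2.27],[0,0.35,0],0.1],[[0.39,-0.03,2.27],[0,0.35,0],0.1]]'

```text
time: 7.02
tool_pos: [0.542, 0.0996, 0.1542]
ee_rot: [-3.141, -0.001, 0.07]
wrist_force: [1.3, 1.8, -6.6]
width: 0.0239
```

```bash
python3 -c "
from h import *
delta([0.544,0.1,0.153],[np.pi,0,0.07])
import pickle; pickle.dump(cal('wrist'),open('c2.pkl','wb'))
im=snap('wrist','w5'); a=cv2.imread('pics/w5.png')[40:130,200:300]; cv2.imwrite('pics/w5c.png',cv2.resize(a,None,fx=6,fy=6,interpolation=cv2.INTER_NEAREST))"
```

```text
t 7.02 pos [0.542  0.0996 0.1542] rot [-3.1406e+00 -1.3000e-03  6.9900e-02] F [ 1.3  1.8 -6.6] w 0.0239
SHIFT cm [ 0.2  -0.03  0.12] TURN [-0.001 -0.001 -0.   ]
```

View pics/w5c.png

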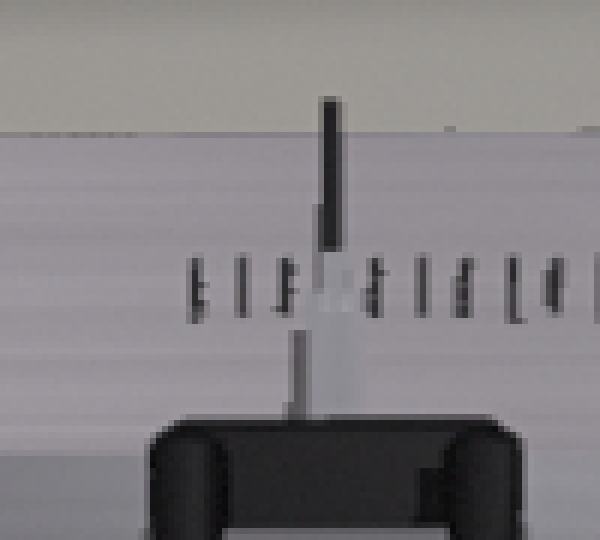

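The pointer (u≈333) lines up with the long mark (u≈330), about 0.3 mm off. Lowering the last millimetre and letting go.

Call:
apply_moves --moves '[[[0,0,0.1],[0,0,0],0.1],[[0,0,0.12],[0,0,0],0.1],[[0,0,0.12],[0,0,0],0.3],[[0,0,0.12],[0,0,0],0.5],[[0,0,0.12],[0,0,0],0.5],[[0,0,0.12],[0,0,0],0.5],[[0,0,0.12],[0,0,0],0.5],[[0,0,-1],[0,0,0],0.5],[[0,0,-2.5],[0,0,0],0.5],[[0,0,-4],[0,0,0],0.5]]'

```text
time: 7.9
tool_pos: [0.5419, 0.0991, 0.1931]
ee_rot: [3.142, 0.001, 0.07]
wrist_force: [0.4, -0.1, 0.5]
width: 0.0472
```

```bash
python3 -c "
from h import *
delta([0.544,0.1,0.153],[np.pi,0,0.07])
import pickle; pickle.dump(cal('wrist'),open('c2.pkl','wb'))
im=snap('wrist','w6'); a=cv2.imread('pics/w6.png')[60:260,160:360]; cv2.imwrite('pics/w6c.png',cv2.resize(a,None,fx=3,fy=3,interpolation=cv2.INTER_CUBIC))"
```

```text
t 7.9 pos [0.5419 0.0991 0.1931] rot [3.1416e+00 8.0000e-04 6.9700e-02] F [ 0.4 -0.1  0.5] w 0.0472
SHIFT cm [ 0.21 -0.07  4.01] TURN [ 0.     0.001 -0.   ]
```

View pics/w6c.png

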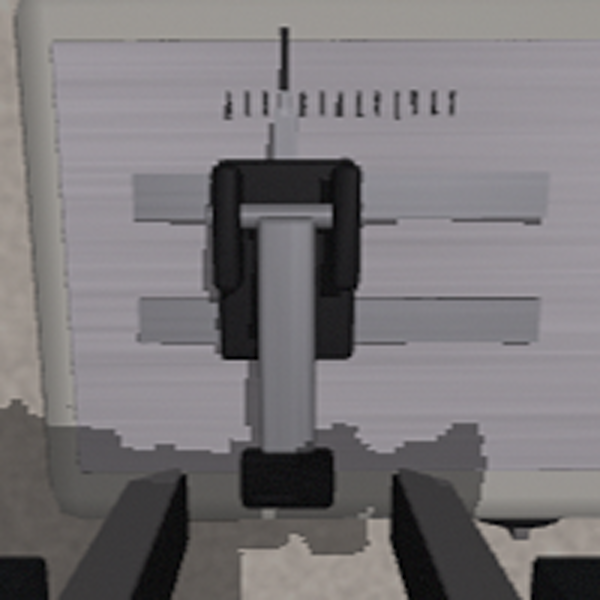

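```bash
python3 -c "
from h import *
import pickle; C=pickle.load(open('c2.pkl','rb'))
print(((proj('wrist',[S([-.051,.095,.158]),S([-.051+.0005,.095,.158+.0066])],C)-[160,60])*3))
w=lambda u,v,z:RS.inv().apply(onz('wrist',(160+(u+.5)/3-.5,60+(v+.5)/3-.5),z,C)-ORG)
print(w(284,70,.126),w(285,95,.134),w(284,130,.134))
delta([0.542,0.25,0.25],[np.pi,0,1.715])
"
```

```text
[[281.21340721 475.89928896]
 [280.97737439 482.46990773]]
[0.0524519  0.09451717 0.126     ] [0.04516234 0.09422079 0.134     ] [0.03651658 0.0944999  0.134     ]
t 7.95 pos [0.5439 0.0993 0.1974] rot [ 3.1416 -0.0067  0.0697] F [ 0.5 -0.1  1.8] w 0.0469
SHIFT cm [  0.9  -15.05  -5.25] TURN [ 0.006 -0.005 -1.645]
```

The slide is locked: the cross-bar centre is at row 477 against 476 predicted for lever down, and pointer and mark differ by about 0.3 mm or less. On to the pusher.

Call:
apply_moves --moves '[[[0,0,-2],[0,0,-0.12],0.5],[[0.5,-2,-4.5],[0,0,-0.24],0.5],[[1,-5,-6],[0,0,-0.36],0.5],[[1.5,-8,-6],[0,0,-0.48],0.5],[[2,-11,-6],[0,0,-0.6],0.5],[[3,-14,-6],[0,0,-0.72],0.5],[[4,-16,-6],[0,0,-0.84],0.5],[[4.5,-18,-6],[0,0,-0.96],0.5],[[5,-19,-6],[0,0,-1.08],0.5],[[5.3,-20,-6],[0,0,-1.2],0.5]]'

```text
time: 8.78
tool_pos: [0.5813, 0.3037, 0.2522]
ee_rot: [3.142, 0.0, 1.277]
wrist_force: [-0.6, 0.3, 0.4]
width: 0.0472
```

```bash
python3 -c "
from h import *
delta([0.5825,0.315,0.22],[np.pi,0,1.715])
"
```

```text
t 8.78 pos [0.5813 0.3037 0.2522] rot [3.1415e+00 1.0000e-04 1.2768e+00] F [-0.6  0.3  0.4] w 0.0472
SHIFT cm [ 1.11 -0.21  3.22] TURN [ 0.     0.    -0.438]
```

Call:
apply_moves --moves '[[[0.5,-0.1,1],[0,0,-0.12],0.5],[[1.1,-0.2,2],[0,0,-0.24],0.5],[[1.1,-0.2,3],[0,0,-0.36],0.5],[[1.1,-0.2,3],[0,0,-0.438],0.5],[[1.1,-0.2,3],[0,0,-0.438],0.5],[[1.1,-0.2,3],[0,0,-0.438],0.5],[[1.1,-0.2,3],[0,0,-0.438],0.5],[[1.1,-0.2,3],[0,0,-0.438],0.5],[[1.1,-0.2,3],[0,0,-0.438],0.5],[[1.1,-0.2,3],[0,0,-0.438],0.5]]'

```text
time: 9.62
tool_pos: [0.5825, 0.3135, 0.2228]
ee_rot: [3.141, -0.0, 1.707]
wrist_force: [0.0, -0.5, 0.3]
width: 0.047
```

```bash
python3 -c "
from h import *
delta([0.5825,0.315,0.1],[np.pi,0,1.715])
import pickle; pickle.dump(cal('wrist'),open('c3.pkl','wb'))
im=snap('wrist','w7'); cv2.imwrite('pics/w7b.png',cv2.resize(cv2.imread('pics/w7.png'),None,fx=1.55,fy=1.55,interpolation=cv2.INTER_CUBIC))"
```

```text
t 9.62 pos [0.5825 0.3135 0.2228] rot [ 3.1409e+00 -3.0000e-04  1.7072e+00] F [ 0.  -0.5  0.3] w 0.047
SHIFT cm [1.500e-01 1.000e-02 1.228e+01] TURN [ 0.001 -0.    -0.008]
```

View pics/w7b.png

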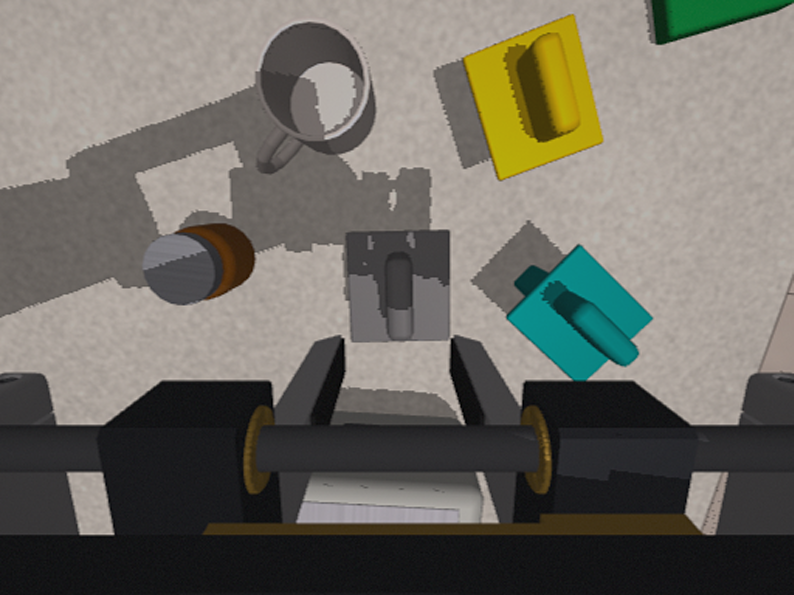

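```bash
python3 - <<'E'
from h import *
import pickle; C=pickle.load(open('c3.pkl','rb'))
w=lambda u,v,z:onz('wrist',((u+.5)/1.55-.5,(v+.5)/1.55-.5),z,C)
c=np.array([w(*q,.081) for q in [(346,233),(450,230),(450,340),(352,342)]]);print(c,c.mean(0))
for a,b in ((0,1),(3,2)): d=c[b]-c[a]; print(np.arctan2(d[1],d[0]),np.linalg.norm(d))
for a,b in ((3,0),(2,1)): d=c[b]-c[a]; print(np.arctan2(-d[0],d[1]),np.linalg.norm(d))
h=np.array([w(399,253,.12),w(399.5,339,.12)]);print(h,h.mean(0),np.arctan2(-(h[0]-h[1])[0],(h[0]-h[1])[1]))
E
```

```text
[[0.54052614 0.35204794 0.081     ]
 [0.61456982 0.36432798 0.081     ]
 [0.62828958 0.28205135 0.081     ]
 [0.55398569 0.27027885 0.081     ]] [0.58434281 0.31717653 0.081     ]
0.16435256867421055 0.07505508390068781
0.1571311172947632 0.07523071445685123
0.16314147224725617 0.08286944070217878
0.16523140503621758 0.08341268236444845
[[0.57956687 0.34758852 0.12      ]
 [0.58776419 0.29055443 0.12      ]] [0.58366553 0.31907147 0.12      ] 0.14274900672738414
```

```bash
python3 -c "
from h import *
delta([0.5838,0.317,0.1],[np.pi,0,1.733])"
```

```text
t 9.67 pos [0.5825 0.3135 0.2227] rot [ 3.1411e+00 -2.0000e-04  1.7073e+00] F [ 0.1 -0.3  1. ] w 0.0467
SHIFT cm [ 0.33  0.17 12.27] TURN [ 0.001 -0.    -0.026]
```

Call:
apply_moves --moves '[[[0.2,0.1,2],[0,0,-0.026],0.5],[[0.33,0.17,4],[0,0,-0.026],0.5],[[0.33,0.17,6],[0,0,-0.026],0.5],[[0.33,0.17,8],[0,0,-0.026],0.5],[[0.33,0.17,9.5],[0,0,-0.026],0.5],[[0.33,0.17,11],[0,0,-0.026],0.5],[[0.33,0.17,11.8],[0,0,-0.026],0.5],[[0.33,0.17,12.2],[0,0,-0.026],0.5],[[0.33,0.17,12.2],[0,0,-0.026],0.5],[[0.33,0.17,12.2],[0,0,-0.026],0.5]]'

```text
time: 10.5
tool_pos: [0.5841, 0.3172, 0.1013]
ee_rot: [3.14, -0.0, 1.734]
wrist_force: [0.5, -0.6, -0.3]
width: 0.0471
```

Call:
apply_moves --moves '[[[0,0,0],[0,0,0],0.3],[[0,0,0],[0,0,0],0.1],[[0,0,0],[0,0,0],0.1],[[0,0,0],[0,0,0],0.1],[[0,0,0],[0,0,0],0.1],[[0,0,0],[0,0,0],0.1],[[0,0,0],[0,0,0],0.1],[[0,0,0],[0,0,0],0.1],[[0,0,0],[0,0,0],0.1],[[0,0,0],[0,0,0],0.1]]'

```text
time: 11.33
tool_pos: [0.5838, 0.3171, 0.1008]
ee_rot: [3.141, -0.0, 1.734]
wrist_force: [-0.4, 0.7, 3.0]
width: 0.0178
```

```bash
python3 -c "
from h import *
delta([0.5838,0.317,0.1],[np.pi,0,1.733])
im=snap('wrist','w8'); cv2.imwrite('pics/w8b.png',cv2.resize(cv2.imread('pics/w8.png'),None,fx=1.55,fy=1.55,interpolation=cv2.INTER_CUBIC))"
```

```text
t 11.33 pos [0.5838 0.3171 0.1008] rot [ 3.1409e+00 -2.0000e-04  1.7338e+00] F [-0.4  0.7  3. ] w 0.0178
SHIFT cm [-0.01 -0.    0.08] TURN [ 0.001 -0.     0.001]
```

View pics/w8b.png

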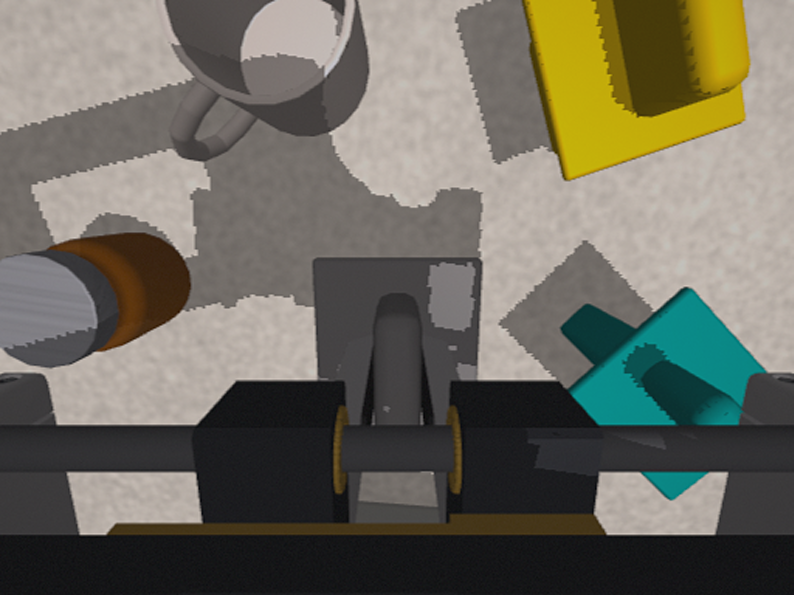

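The handle is gripped (17.8 mm). Lifting straight up.

Call:
apply_moves --moves '[[[0,0,-1],[0,0,0],0.1],[[0,0,-3],[0,0,0],0.1],[[0,0,-6],[0,0,0],0.1],[[0,0,-9],[0,0,0],0.1],[[0,0,-12],[0,0,0],0.1],[[0,0,-15],[0,0,0],0.1],[[0,0,-18],[0,0,0],0.1],[[0,0,-20.5],[0,0,0],0.1],[[0,0,-22],[0,0,0],0.1],[[0,0,-22],[0,0,0],0.1]]'

```text
time: 12.22
tool_pos: [0.5845, 0.3174, 0.3256]
ee_rot: [3.134, -0.002, 1.734]
wrist_force: [-0.3, 0.2, -1.2]
width: 0.0178
```

```bash
python3 -c "
from h import *
delta([0.607,-0.096,0.32],[np.pi,0,1.641])"
```

```text
t 12.22 pos [0.5845 0.3174 0.3256] rot [ 3.1336e+00 -2.1000e-03  1.7338e+00] F [-0.3  0.2 -1.2] w 0.0178
SHIFT cm [-41.16  -4.49   0.44] TURN [ 0.008 -0.002  0.093]
```

Call:
apply_moves --moves '[[[-1.5,-0.2,0],[0,0,0.01],0.1],[[-4.5,-0.5,0],[0,0,0.02],0.1],[[-8,-0.9,0],[0,0,0.03],0.1],[[-11.5,-1.3,0],[0,0,0.04],0.1],[[-15,-1.7,0],[0,0,0.05],0.1],[[-18.5,-2,0],[0,0,0.06],0.1],[[-22,-2.4,0],[0,0,0.07],0.1],[[-25.5,-2.8,0],[0,0,0.08],0.1],[[-29,-3.2,0],[0,0,0.09],0.1],[[-32,-3.5,0],[0,0,0.093],0.1]]'

```text
time: 13.05
tool_pos: [0.5994, -0.0078, 0.3173]
ee_rot: [-3.136, 0.0, 1.638]
wrist_force: [0.4, -0.7, -1.9]
width: 0.0179
```

```bash
python3 -c "
from h import *
delta([0.607,-0.096,0.32],[np.pi,0,1.641])"
```

```text
t 13.05 pos [ 0.5994 -0.0078  0.3173] rot [-3.136e+00  1.000e-04  1.638e+00] F [ 0.4 -0.7 -1.9] w 0.0179
SHIFT cm [-8.85  0.16 -0.28] TURN [-0.006  0.    -0.003]
```

Call:
apply_moves --moves '[[[-2.5,0.05,-0.2],[0,0,0],0.1],[[-5,0.1,-0.3],[0,0,0],0.1],[[-7,0.1,-0.3],[0,0,0],0.1],[[-8.4,0.15,-0.3],[0,0,0],0.1],[[-8.85,0.15,-0.3],[0,0,0],0.1],[[-8.85,0.15,-0.3],[0,0,0],0.1],[[-8.85,0.15,-0.3],[0,0,0],0.1],[[-8.85,0.15,-0.3],[0,0,0],0.1],[[-8.85,0.15,-0.3],[0,0,0],0.1],[[-8.85,0.15,-0.3],[0,0,0],0.1]]'

```text
time: 13.88
tool_pos: [0.6087, -0.0914, 0.3236]
ee_rot: [3.141, -0.0, 1.642]
wrist_force: [0.6, -0.1, -2.0]
width: 0.0181
```

```bash
python3 -c "
from h import *
delta([0.607,-0.096,0.32],[np.pi,0,1.641])
import pickle; pickle.dump(cal('wrist'),open('c4.pkl','wb'))
for c in ['wrist','scene','top']: snap(c,c+'9')
cv2.imwrite('pics/w9b.png',cv2.resize(cv2.imread('pics/wrist9.png'),None,fx=1.55,fy=1.55,interpolation=cv2.INTER_CUBIC))
a=cv2.resize(cv2.imread('pics/scene9.png')[110:270,150:290],None,fx=3.7,fy=3.7,interpolation=cv2.INTER_CUBIC)
cv2.imwrite('pics/s9b.png',a)
"
```

```text
t 13.88 pos [ 0.6087 -0.0914  0.3236] rot [ 3.1411e+00 -2.0000e-04  1.6425e+00] F [ 0.6 -0.1 -2. ] w 0.0181
SHIFT cm [-0.44 -0.21  0.36] TURN [ 0.    -0.     0.001]
```

View pics/w9b.png

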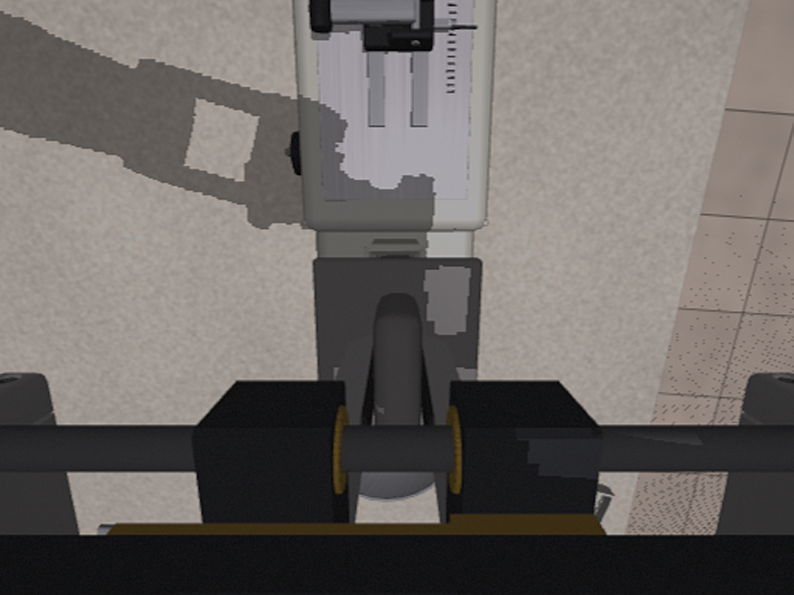

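View pics/s9b.png

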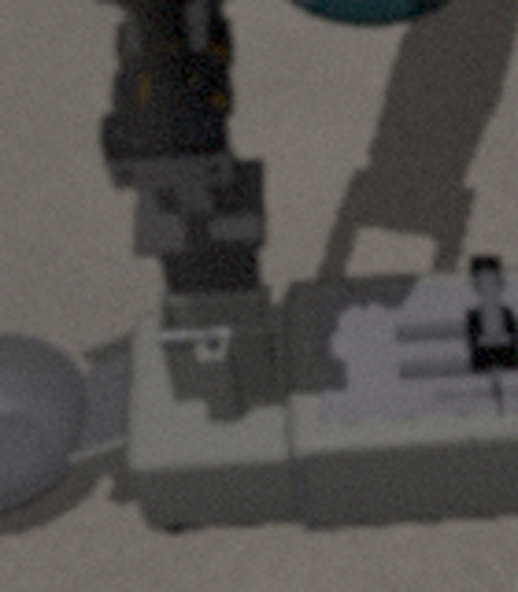

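View pics/top9.png

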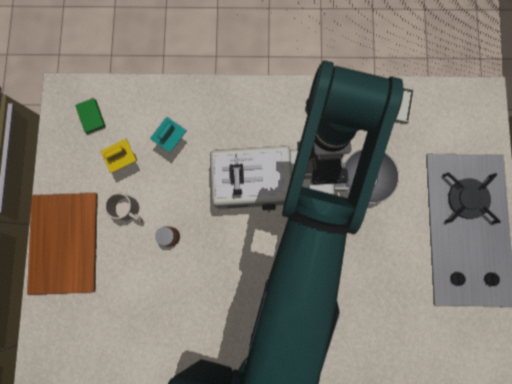

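```bash
python3 - <<'E'
from h import *
import pickle; C=pickle.load(open('c4.pkl','rb'))
o=robot.get_obs();P=np.array([0.6087,-0.0914,0.3236]);T=R.from_euler('xyz',[3.1411,-.0002,1.6425])
w=lambda u,v,z:onz('wrist',((u+.5)/1.55-.5,(v+.5)/1.55-.5),z,C)
for q in [(314,260),(482,260)]:
    print('collar corner in tool',T.inv().apply(w(*q,P[2]-.0198)-P))
c=np.array([w(371,240,.19),w(425,240,.19)]); print('rim +y edge local',RS.inv().apply(c-ORG))
# first wrist view mark/edges: motor edges in slicer frame
for q in [(302,100),(303,215),(492,100),(488,215)]: print(q,RS.inv().apply(w(*q,.125)-ORG))
C=pickle.load(open('c1.pkl','rb'))
for q in [(649,189),(791,186),(781,265),(639,265)]:print(RS.inv().apply(onz('wrist',((q[0]+.5)/1.55-.5,(q[1]+.5)/1.55-.5),.19,C)-ORG))
E
```

```text
collar corner in tool [ 0.04117164 -0.03626452  0.01979037]
collar corner in tool [0.04113154 0.03805952 0.01982698]
rim +y edge local [[-0.01608631 -0.06122844  0.19      ]
 [ 0.0220034  -0.06118369  0.19      ]]
(302, 100) [-0.07355966  0.04360243  0.125     ]
(303, 215) [-0.07734642 -0.04619923  0.125     ]
(492, 100) [0.07783487 0.0437909  0.125     ]
(488, 215) [ 0.07928777 -0.04601311  0.125     ]
[ 0.02088137 -0.06682686  0.19      ]
[ 0.02149063 -0.14294003  0.19      ]
[-0.02135207 -0.14618638  0.19      ]
[-0.02036881 -0.06648867  0.19      ]
```

```bash
python3 -c "
import cv2
a=cv2.imread('pics/wrist9.png')[120:200,190:325]; cv2.imwrite('pics/w9c.png',cv2.resize(a,None,fx=5.8,fy=5.8,interpolation=cv2.INTER_NEAREST))
a=cv2.imread('pics/w1.png')[90:200,395:512]; cv2.imwrite('pics/w1c.png',cv2.resize(a,None,fx=5,fy=5,interpolation=cv2.INTER_NEAREST))"
```

```text
(no output)
```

View pics/w9c.png

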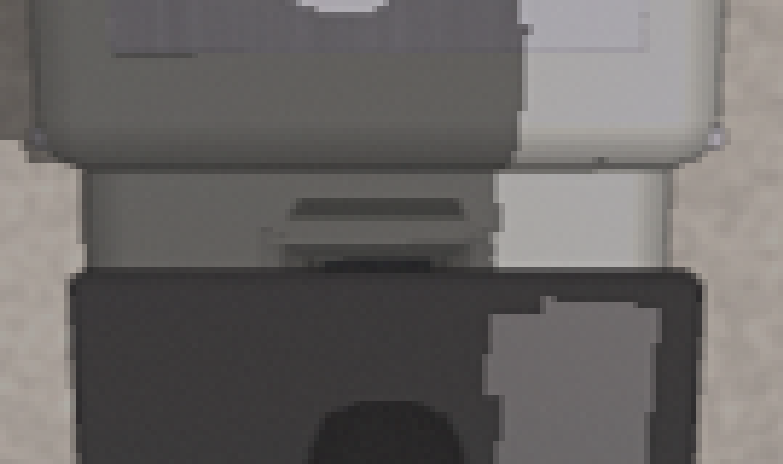

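View pics/w1c.png

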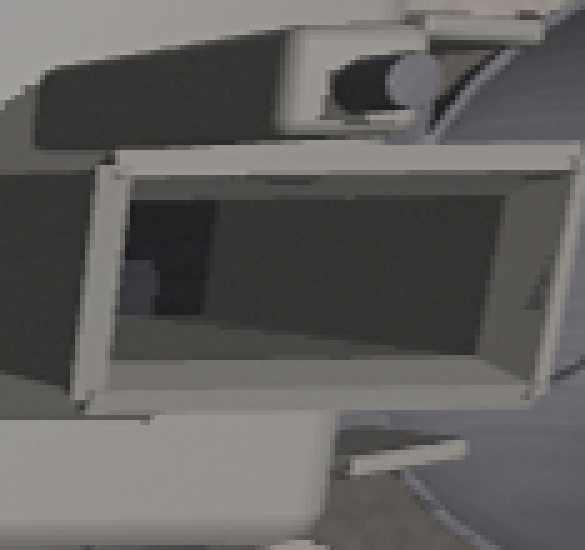

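Call:
apply_moves --moves '[[[-0.1,-0.05,0.5],[0,0,0],0.1],[[-0.3,-0.1,1],[0,0,0],0.1],[[-0.4,-0.1,1.5],[0,0,0],0.1],[[-0.4,-0.1,2],[0,0,0],0.1],[[-0.4,-0.1,2.4],[0,0,0],0.1],[[-0.4,-0.1,2.4],[0,0,0],0.1],[[-0.4,-0.1,2.4],[0,0,0],0.1],[[-0.4,-0.1,2.4],[0,0,0],0.1],[[-0.4,-0.1,2.4],[0,0,0],0.1],[[-0.4,-0.1,2.4],[0,0,0],0.1]]'

```text
time: 14.87
tool_pos: [0.6081, -0.0967, 0.2999]
ee_rot: [3.141, 0.0, 1.641]
wrist_force: [-0.1, 0.2, -2.6]
width: 0.0178
```

```bash
python3 -c "
from h import *
delta([0.606,-0.0955,0.29],[np.pi,0,1.641])
snap('wrist','wa'); snap('scene','sa')
a=cv2.resize(cv2.imread('pics/wa.png')[120:200,170:345],None,fx=4.5,fy=4.5,interpolation=cv2.INTER_NEAREST)
cv2.imwrite('pics/wab.png',a)
a=cv2.resize(cv2.imread('pics/sa.png')[170:240,180:260],None,fx=7,fy=7,interpolation=cv2.INTER_CUBIC)
cv2.imwrite('pics/sab.png',a)
"
```

```text
t 14.87 pos [ 0.6081 -0.0967  0.2999] rot [3.1408e+00 2.0000e-04 1.6408e+00] F [-0.1  0.2 -2.6] w 0.0178
SHIFT cm [ 0.13 -0.2   0.99] TURN [ 0.001  0.    -0.   ]
```

View pics/wab.png

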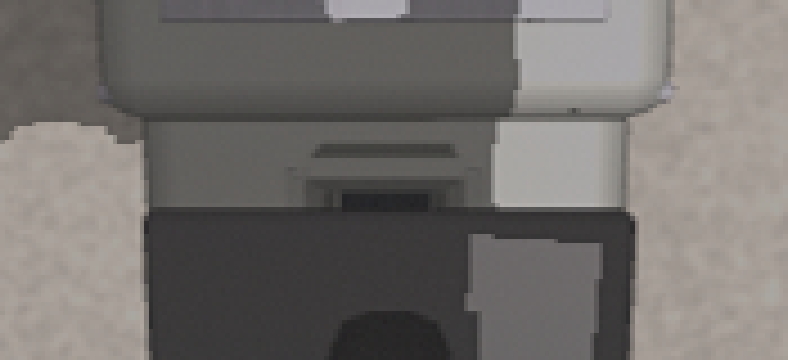

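View pics/sab.png

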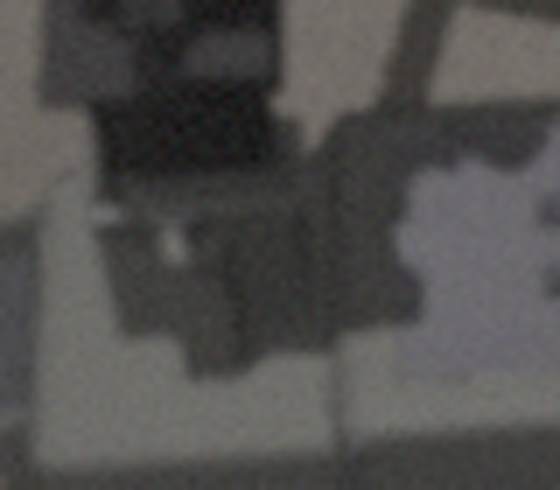

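Both the direct view (collar centre 390 against mouth centre 386) and the pose estimate say the pusher is about 0.9 mm too far along +x. I'll correct that and enter the flare.

Call:
apply_moves --moves '[[[0.1,-0.09,0],[0,0,0],0.1],[[0.13,-0.09,0.2],[0,0,0],0.1],[[0.13,-0.09,0.5],[0,0,0],0.1],[[0.13,-0.09,0.8],[0,0,0],0.1],[[0.13,-0.09,1.1],[0,0,0],0.1],[[0.13,-0.09,1.4],[0,0,0],0.1],[[0.13,-0.09,1.6],[0,0,0],0.1],[[0.13,-0.09,1.8],[0,0,0],0.1],[[0.13,-0.09,2.0],[0,0,0],0.1],[[0.13,-0.09,2.0],[0,0,0],0.1]]'

```text
time: 15.8
tool_pos: [0.6069, -0.0954, 0.2788]
ee_rot: [-3.141, -0.0, 1.641]
wrist_force: [0.5, -0.4, -1.4]
width: 0.0179
```

Call:
apply_moves --moves '[[[0,0,0.2],[0,0,0],0.1],[[0,0,0.4],[0,0,0],0.1],[[0,0,0.6],[0,0,0],0.1],[[0,0,0.8],[0,0,0],0.1],[[0,0,1.0],[0,0,0],0.1],[[0,0,1.2],[0,0,0],0.1],[[0,0,1.4],[0,0,0],0.1],[[0,0,1.5],[0,0,0],0.1],[[0,0,1.5],[0,0,0],0.1],[[0,0,1.5],[0,0,0],0.1]]'

```text
time: 16.63
tool_pos: [0.607, -0.0955, 0.2643]
ee_rot: [-3.141, -0.0, 1.641]
wrist_force: [-0.1, 0.0, -1.6]
width: 0.0178
```

Call:
apply_moves --moves '[[[0,0,0.4],[0,0,0],0.1],[[0,0,0.8],[0,0,0],0.1],[[0,0,1.2],[0,0,0],0.1],[[0,0,1.6],[0,0,0],0.1],[[0,0,2.0],[0,0,0],0.1],[[0,0,2.4],[0,0,0],0.1],[[0,0,2.8],[0,0,0],0.1],[[0,0,3.1],[0,0,0],0.1],[[0,0,3.1],[0,0,0],0.1],[[0,0,3.1],[0,0,0],0.1]]'

```text
time: 17.47
tool_pos: [0.6069, -0.0954, 0.2331]
ee_rot: [-3.141, -0.0, 1.641]
wrist_force: [0.6, -1.3, -2.5]
width: 0.0176
```

Call:
apply_moves --moves '[[[0,0,0.2],[0,0,0],0.1],[[0,0,0.4],[0,0,0],0.1],[[0,0,0.6],[0,0,0],0.1],[[0,0,0.8],[0,0,0],0.1],[[0,0,1.0],[0,0,0],0.1],[[0,0,1.2],[0,0,0],0.1],[[0,0,1.3],[0,0,0],0.1],[[0,0,1.3],[0,0,0],0.1],[[0,0,1.3],[0,0,0],0.1],[[0,0,1.3],[0,0,0],0.1]]'

```text
time: 18.3
tool_pos: [0.6071, -0.0954, 0.2209]
ee_rot: [3.141, 0.0, 1.641]
wrist_force: [-1.1, 0.5, 3.4]
width: 0.0177
```

```bash
python3 -c "
from h import *
delta([0.606,-0.0955,0.216],[np.pi,0,1.641])
o=robot.get_obs();print(o['wrist_torque'])
import pickle; pickle.dump(cal('wrist'),open('c5.pkl','wb'))
snap('wrist','wb'); snap('scene','sb')
a=cv2.resize(cv2.imread('pics/wb.png'),None,fx=1.55,fy=1.55,interpolation=cv2.INTER_CUBIC)
cv2.imwrite('pics/wbb.png',a)
a=cv2.resize(cv2.imread('pics/sb.png')[160:250,170:300],None,fx=6,fy=6,interpolation=cv2.INTER_CUBIC)
cv2.imwrite('pics/sbb.png',a)
"
```

```text
t 18.3 pos [ 0.6071 -0.0954  0.2209] rot [3.1409e+00 1.0000e-04 1.6408e+00] F [-1.1  0.5  3.4] w 0.0177
SHIFT cm [-0.   -0.11  0.49] TURN [ 0.001  0.    -0.   ]
[-0.06725746  0.17642739  0.04684599]
```

View pics/wbb.png

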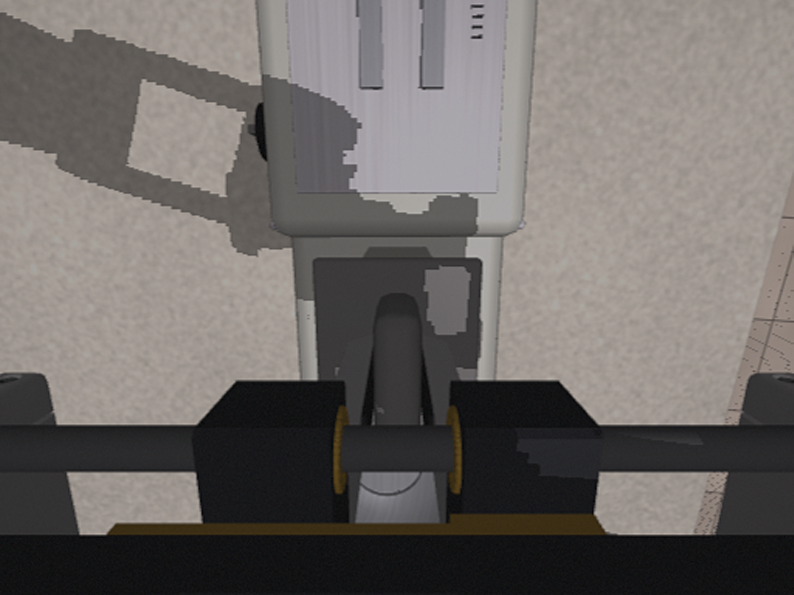

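View pics/sbb.png

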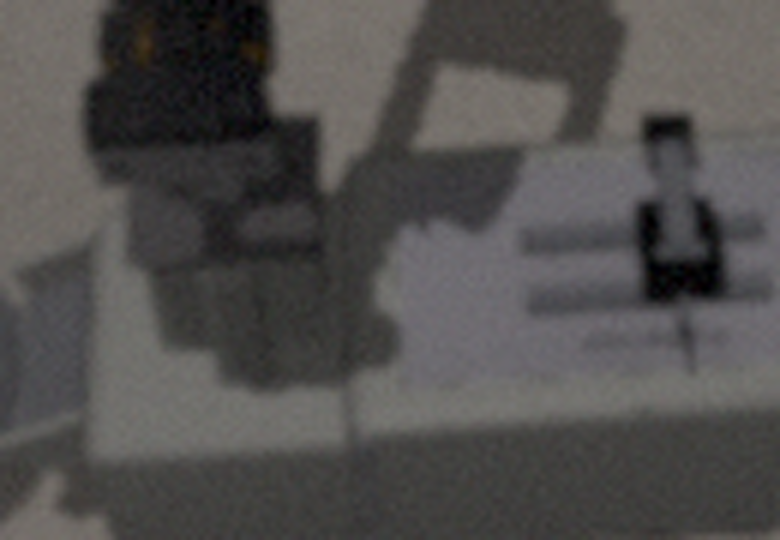

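The force rose by about 5 N, which matches the pin about 5 mm in. Pressing on to the rim.

Call:
apply_moves --moves '[[[0,0,0.1],[0,0,0],0.1],[[0,0,0.2],[0,0,0],0.1],[[0,0,0.3],[0,0,0],0.1],[[0,0,0.35],[0,0,0],0.1],[[0,0,0.4],[0,0,0],0.1],[[0,0,0.45],[0,0,0],0.1],[[0,0,0.5],[0,0,0],0.1],[[0,0,0.5],[0,0,0],0.1],[[0,0,0.5],[0,0,0],0.1],[[0,0,0.5],[0,0,0],0.1]]'

```text
time: 19.23
tool_pos: [0.6071, -0.0954, 0.2158]
ee_rot: [3.141, 0.0, 1.641]
wrist_force: [-1.7, -0.4, 4.8]
width: 0.018
```

Call:
apply_moves --moves '[[[0,0,0.05],[0,0,0],0.1],[[0,0,0.1],[0,0,0],0.1],[[0,0,0.15],[0,0,0],0.1],[[0,0,0.2],[0,0,0],0.1],[[0,0,0.2],[0,0,0],0.1],[[0,0,0.2],[0,0,0],0.1],[[0,0,0.2],[0,0,0],0.1],[[0,0,0.2],[0,0,0],0.1],[[0,0,0.2],[0,0,0],0.1],[[0,0,0.2],[0,0,0],0.1]]'

```text
time: 20.07
tool_pos: [0.6071, -0.0954, 0.2157]
ee_rot: [3.139, 0.001, 1.641]
wrist_force: [-3.7, 0.6, 9.9]
width: 0.0178
```

```bash
python3 -c "
from h import *
delta([0.606,-0.0955,0.216],[np.pi,0,1.641])
snap('wrist','wc'); snap('scene','sc')
a=cv2.resize(cv2.imread('pics/wc.png'),None,fx=1.55,fy=1.55,interpolation=cv2.INTER_CUBIC)
cv2.imwrite('pics/wcb.png',a)
a=cv2.resize(cv2.imread('pics/sc.png')[160:250,170:300],None,fx=6,fy=6,interpolation=cv2.INTER_CUBIC)
cv2.imwrite('pics/scb.png',a)
"
```

```text
t 20.07 pos [ 0.6071 -0.0954  0.2157] rot [3.1394e+00 6.0000e-04 1.6408e+00] F [-3.7  0.6  9.9] w 0.0178
SHIFT cm [-0.   -0.11 -0.03] TURN [ 0.002  0.001 -0.   ]
```

View pics/wcb.png

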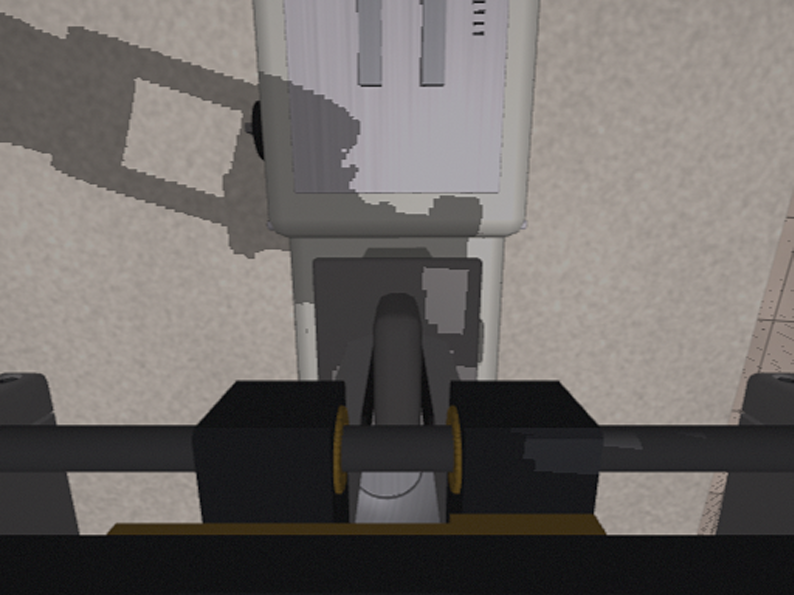

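View pics/scb.png

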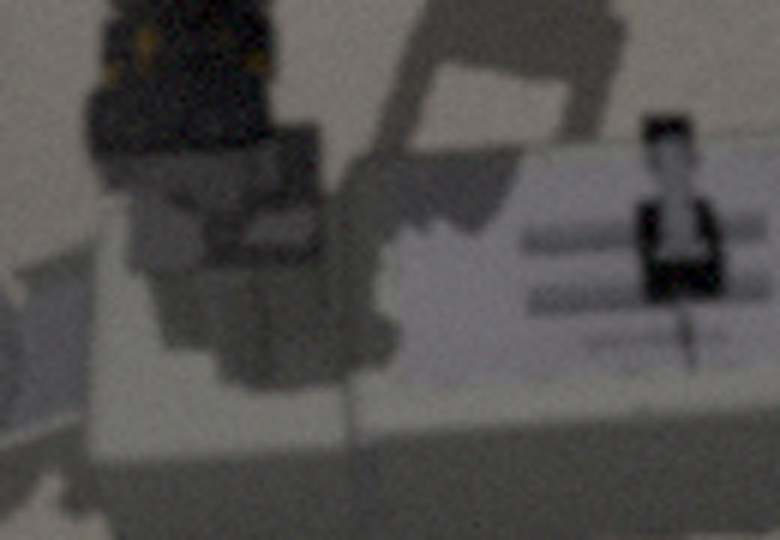

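```bash
python3 -c "
from h import *
o=robot.get_obs();print(o['time'],o['tool_pos'],o['wrist_force'],o['width'])
print(job.close_job())"
```

```text
20.1667 [ 0.60706749 -0.09542151  0.21571097] [-3.94267952  0.91453941 10.10895275] 0.017873551784769973
the job is handed in; nothing more can be done
None
```

I set the slicer for thick slices and pressed the pusher down on the safety switch. I handed the job in at 20.2 s, still gripping the pusher.

- **Thickness slide:** I lifted the clamp lever about 0.35 rad, moved the slide about 27 mm, then lowered and released the lever. The pointer stands within about 0.3 mm of the long mark. The lever's cross-bar is where it should be when down, so the slide reads as locked. I did not push on the slide to test the lock.
- **Pusher:** It went into the chute with no noticeable side force. The tool then stopped about where the collar should meet the rim, although I had commanded it about 2 mm lower. Upward force rose by about 12 N, against 6 N for the pin spring alone, so the collar should be on the rim and the pin fully in. The collar hides the pin, so I judged this from height and force, not by seeing it.
- **Disagreement:** The camera views differed by 1–2 mm on where the chute mouth is in x. I settled it with a close look just before lowering, which agreed with the pose I had worked out.
- **Other objects:** I did not touch the jar, mug, bowl, or the yellow and turquoise look-alikes.

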